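# Put the ratcheted-shut clamps away and lay the open ones ready

## Robot

A 7-joint arm with a two-finger parallel gripper is mounted at the origin on the work surface. World frame = base frame: x ahead of the robot, y to its left, z up, the work surface at z = 0. Lengths are in m, angles in rad, forces in N, time in s.
With the tool pointing down it reaches from about 0.4 to 0.875 m from the base axis. Payload 19.3 kg.
Tool frame: the origin (TCP) lies where the fingers leave the gripper's body, on its centre line; the fingertips stand bot.tip_reach ahead of it and the grasp point (between the pads) lies 54 mm ahead of it (bot.tip_reach is the distance from the TCP to the fingertips, in m); z points along the fingers, y is the line along which they close (so a half turn about z gives the same grasp; the last joint's range is limited). The gripper opens to 85 mm and grips with 20 to 120 N. Pads are 22 mm wide; open, the fingers measure 114 mm over their backs; the gripper's body (76 mm by 85 mm) begins 54 mm behind the grasp point. The pads swing forward as they close: fully open they stand 13 mm farther back than shut.
Start: joints at [-1.307, 0.521, -0.036, 1.599, 0.021, 1.021, -0.113], TCP at [0.205, 0.59, 0.304] pointing down, gripper open.
Joint ranges: [-2.91, 2.91], [-0.3, 2.13], [-1.5, 1.42], [0.17, 2.43], [-1.26, 4.41], [0.16, 1.93], [-2.52, 2.52]. Speed limits (rad/s): [1.89, 1.89, 2.39, 2.39, 3.01, 3.01, 3.01].

## Interface

Orientations are given as [roll, pitch, yaw] about the fixed x, y, z axes, in that order (R = Rz(yaw) Ry(pitch) Rx(roll)).
In Python, from workcell import bot gives the robot as it stands. The module is installed in compiled form; this text tells all that it offers.
- The arm moves only by the shell command python3 -m jog 'ROWS' [FORCE]. ROWS is JSON, a list that holds one entry, the list of rows, each a list of 7 numbers: the shift along the tool's x, y, z in mm, then the turn, a rotation vector about the tool's x, y, z in rad, then the opening, from 0 (shut) to 1 (fully open). In form: [[[tx, ty, tz, wx, wy, wz, fingers], ...]]. A call has 1 to 5 rows; each row shifts and turns the commanded pose from where the row before left it, along the tool's axes as they then stand; what a row does not reach is not made up. A row lasts 1/10 s, in which the tool goes at most 50 mm and 8.59 degrees, less where a joint would pass 70% of its speed; a pose out of reach is approached as far as the arm can. A call is refused whole if a number of a shift passes 50 or a number of a turn 0.15, either way. A call with a gripper value outside its range is refused whole. The fingers move at their own pace and stop on an object; FORCE is the grip in N (left out, the last holds). Time passes only in rows, so rows that do not move let the fingers close. It gives the time, the measured TCP pose, the force, the opening and the grip force at its end, in the units of the state.
- bot.observe(): the state, without advancing time (a new reading comes with each control period).
- bot.grab_frame(name): name is "side" or "top" or "wrist"; returns a dict with "img" (384x512x3 uint8, red, green, blue), "intrinsics" (3x3 intrinsics, pixels), "k1" (the pictures are not rectified: a ray, as slopes to the right and down, at radius r is drawn at 1 + k1 r^2 times it, then the intrinsics apply), "R" (3x3) and "t" (3): a world point X has camera coordinates R X + t; the wrist camera has in their place "tool_from_camera" (4x4, takes a point from camera to tool coordinates, whose origin is the TCP and whose axes are the flange's). Camera axes: x right, y down, z forward; pixel columns grow to the right and rows downward; lengths in m; the calibration is good to about 2 mm. A picture is of the moment at which its call begins: read the wrist's pose just before it. There is no depth.
- bot.job_done(): hands the job in; it is judged then, once.
Trained networks look in a picture, given as the dict that the camera call returned (one of the last four; its "shot" number tells which), for a name from the list of things; names that differ only in an ending like _2 or _b are one class to them, and where a whole thing is asked for, a point or a joint stands for the part that bears it (a point fixed in the world has none). Each returns a list of dicts, best first, with "conf" (0 to 1); they miss things now and then, are a little off and sometimes report something else, mostly with a low value. They report only what shows in the picture. A call takes as long as a camera call. They do not tell look-alikes from the thing itself.
- bot.trace(query, picture): "region" (384x512 bool, what is visible of it).
- bot.spot_point(query, picture): "xyz" ([x, y, z] in m, in world coordinates, good to about 4 mm: a listed point, or the origin of a listed thing).
The state is a dict: "clock": time; "qpos": joint angles; "qd": joint speeds; "joint_efforts": joint torques, N m; "position": TCP position; "tool_rot": TCP orientation; "force": force on the tool from outside, world axes, zero at the start; "moment": the same for the moment, N m; "grip_width": finger opening in m; "finger_force": force on a finger pad.
Only numpy, scipy, OpenCV 4.12 (cv2) and the standard library are available. Lean on these libraries where they do the work, as an engineer would, in place of code of your own. Each camera call takes 0.05 s, during which the arm holds its last target. There are 200 camera calls.

## Task

Clear up after the box-gluing demonstration: lay each hinged clamp whose jaws are ratcheted shut flat inside the wooden tray of its size, and lay each clamp whose jaws are open in the middle of the cork mat of its size, large with large and small with small, every clamp lengthwise along its tray or mat. Leave the turned jar and the little ring box standing where they are.

Things in the scene. Friction and masses are not known exactly. Their poses are not given: they have to be found in the camera images.
- big_shut_knob (a point): Large clamp, jaws shut: hinged clamp lying flat, 136 mm long, 200 g; handles and jaws lie side by side, together 29 mm wide. Arms 11 mm high, hinge stiff. Wooden knob on the pivot at mid-length, 22 mm diameter, bare from 13 to 45 mm above the underside (26 mm collar below): grip it from above, any side. Point: knob axis, 32 mm above the underside; x lengthwise from handles to jaws, z up.
- small_shut_knob (a point): Small clamp, jaws shut: hinged clamp lying flat, 84 mm long, 110 g; handles and jaws lie side by side, 18 mm wide (26 mm at the collar). Arms 11 mm high, hinge stiff. Wooden knob on the pivot at mid-length, 22 mm diameter, bare from 13 to 45 mm above the underside (26 mm collar below): grip it from above, any side. Point: knob axis, 32 mm above the underside; x lengthwise from handles to jaws, z up.
- big_open_knob (a point): Large clamp, jaws open: hinged clamp lying flat, 136 mm long, 200 g; arms form an X, about 65 mm wide at the handle ends and 60 mm at the jaw tips. Arms 11 mm high, hinge stiff. Wooden knob on the pivot at mid-length, 22 mm diameter, bare from 13 to 45 mm above the underside (26 mm collar below): grip it from above, any side. Point: knob axis, 32 mm above the underside; x lengthwise from handles to jaws, z up.
- small_open_knob (a point): Small clamp, jaws open: hinged clamp lying flat, 84 mm long, 110 g; arms form an X, about 44 mm wide at the handle ends and 40 mm at the jaw tips. Arms 11 mm high, hinge stiff. Wooden knob on the pivot at mid-length, 22 mm diameter, bare from 13 to 45 mm above the underside (26 mm collar below): grip it from above, any side. Point: knob axis, 32 mm above the underside; x lengthwise from handles to jaws, z up.
- big_tray: Large shallow open tray of dark wood, fixed to the table, 166 x 76 mm outside, 16 mm high, walls and floor 5 mm thick (inside 156 x 66 mm). Origin: centre of its underside, on the table; x along its length, z up.
- small_tray: Small shallow open tray of dark wood, fixed to the table, 114 x 58 mm outside, 16 mm high, walls and floor 5 mm thick (inside 104 x 48 mm). Origin: centre of its underside, on the table; x along its length, z up.
- big_mat: Large flat cork mat, fixed to the table, 166 x 110 mm, 4 mm thick. Origin: centre of its underside, on the table; x along its length, z up.
- small_mat: Small flat cork mat, fixed to the table, 110 x 76 mm, 4 mm thick. Origin: centre of its underside, on the table; x along its length, z up.
- jar_mid (a point): Turned lidded jar of dark wood, standing loose, 50 mm in diameter, 68 mm tall; bystander. This point: its centre, 34 mm above its underside.
- ring_box_mid (a point): Little wooden ring box, shut, loose, 64 x 52 mm, 42 mm tall; bystander. This point: its centre, 21 mm above its underside.
Not all that is in view belongs to the job. What is shaped like the part that bears ring_box_mid but orange or yellow is not meant.

How it is judged:
By the outcome, as a careful person would: the job done as asked, in the order asked, and still so for the second after the job is handed in, with the robot touching nothing.
It also fails if it takes over 112 s, if anything falls off the work surface, if the arm or the gripper's body presses on something with over 40 N, if the wrist force passes 120 N, or if a joint passes its speed limit or range.

## Working session

There is one attempt and no reset: what is moved stays moved. The work goes in short steps, Python scripts to look and compute and a shell command to move; the robot and the scene stay as the last step left them, time stands still between calls to the robot, and variables do not carry over. Pictures are saved under pics/ and viewed, at most 15 in all, crops included, and the job is handed in when it is done.

```bash
mkdir -p pics
python3 - <<'E'
from workcell import bot
import cv2,numpy as np
s=bot.observe();print(s['clock'],s['position'],s['tool_rot'],s['grip_width'],bot.tip_reach)
for n in ['top','side']:
    f=bot.grab_frame(n)
    cv2.imwrite(f'pics/{n}0.png',cv2.resize(f['img'][:,:,::-1],(800,600)))
    for q in ['big_shut_knob','small_shut_knob','big_open_knob','small_open_knob','big_tray','small_tray','big_mat','small_mat','jar_mid','ring_box_mid']:
        print(n,q,[(np.round(d['xyz'],3).tolist(),round(d['conf'],2)) for d in bot.spot_point(q,f)][:4])
E
```

```text
0.0 [0.20470942 0.59025527 0.30334393] [-3.14047173e+00  8.04340843e-05  2.80775608e+00] 0.08551208420764571 0.0726
top big_shut_knob [([0.454, 0.166, 0.03], 0.74)]
top small_shut_knob [([0.356, -0.301, 0.033], 0.46)]
top big_open_knob [([0.434, -0.175, 0.037], 0.6)]
top small_open_knob [([0.359, 0.301, 0.031], 0.48)]
top big_tray [([0.665, 0.009, 0.001], 0.7)]
top small_tray [([0.639, 0.209, 0.001], 0.73), ([0.535, -0.414, -0.001], 0.39)]
top big_mat [([0.534, -0.414, -0.001], 0.92)]
top small_mat [([0.629, -0.199, 0.001], 0.66)]
top jar_mid [([0.543, 0.386, 0.028], 0.71)]
top ring_box_mid [([0.345, 0.0, 0.019], 0.96), ([0.484, 0.283, 0.024], 0.94), ([0.274, 0.214, 0.023], 0.83), ([0.467, 0.006, 0.021], 0.72)]
side big_shut_knob [([0.455, 0.17, 0.035], 0.87), ([0.538, -0.413, -0.001], 0.74)]
side small_shut_knob [([0.354, -0.303, 0.03], 0.67)]
side big_open_knob [([0.434, -0.171, 0.035], 0.69)]
side small_open_knob [([0.367, 0.3, 0.032], 0.67)]
side big_tray [([0.663, 0.009, 0.003], 0.62)]
side small_tray [([0.64, 0.208, -0.0], 0.77)]
side big_mat []
side small_mat [([0.629, -0.202, 0.001], 0.75)]
side jar_mid [([0.542, 0.386, 0.031], 0.66)]
side ring_box_mid [([0.486, 0.284, 0.025], 0.8), ([0.349, -0.004, 0.021], 0.65), ([0.267, 0.208, 0.02], 0.65), ([0.467, -0.001, 0.021], 0.58)]
```

View pics/top0.png

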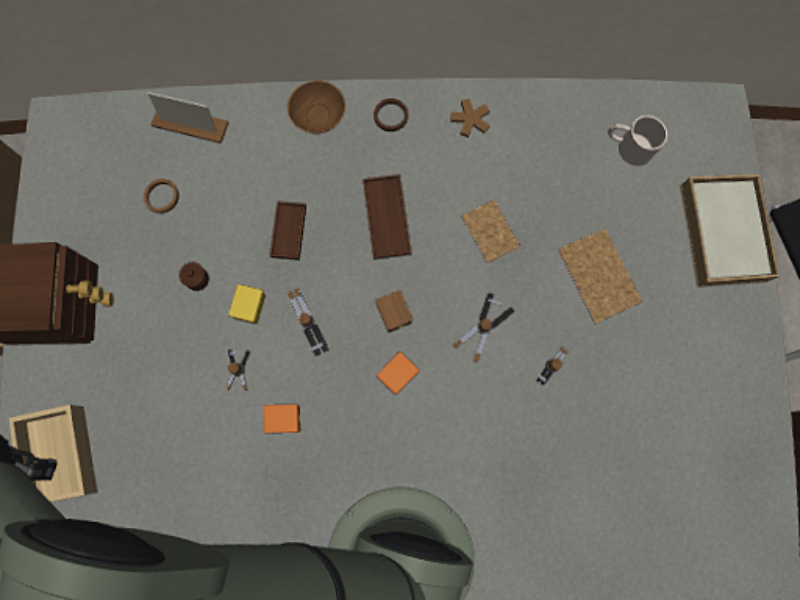

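View pics/side0.png

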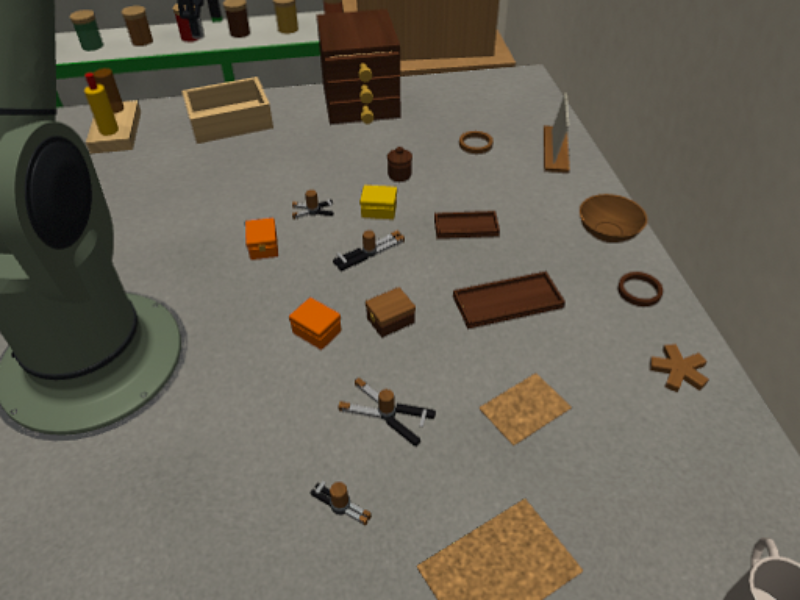

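The pictures show black-handled clamps. In the top view, big shut is at (309,320), big open (486,325), small shut (552,366) and small open (236,368). The trays are at (387,217) and (289,230), and the mats at (490,230) and (600,275). The brown ring box is at (394,311) and the jar at (193,275). Next I need the yaws.

```bash
cat > h.py <<'E'
import numpy as np,cv2
from workcell import bot
from scipy.spatial.transform import Rotation as Ro
def rays(f,uv):
    K=np.array(f['intrinsics']);p=(np.asarray(uv,float)-K[:2,2])/[K[0,0],K[1,1]]
    r=np.linalg.norm(p,axis=1,keepdims=True);q=r.copy()
    for _ in range(20): q=r/(1+f['k1']*q*q)
    return np.c_[p*q/np.maximum(r,1e-9),np.ones(len(p))]
def plane(f,uv,z):
    R=np.array(f['R']);t=np.array(f['t']);c=-R.T@t;d=rays(f,uv)@R
    return (c+d*((z-c[2])/d[:,2])[:,None])[:,:2]
def go(x,y,z,yaw_deg):
    """remaining shift (mm, tool axes) and turns to target, yaw modulo half turn kept in wrist range"""
    s=bot.observe();p=np.array(s['position']);R=Ro.from_euler('xyz',s['tool_rot'])
    d=R.inv().apply(np.array([x,y,z])-p)*1000
    dy=yaw_deg-np.degrees(s['tool_rot'][2]);dy=(dy+180)%360-180
    print('t %.1f'%s['clock'],'pos',np.round(p,4),'yaw %.1f'%np.degrees(s['tool_rot'][2]),'shift',np.round(d,1),'wz %.3f'%(-np.radians(dy)),'grip %.4f'%s['grip_width'],'q7 %.2f'%s['qpos'][6])
E
python3 - <<'E'
from h import *
for n in ['top','side']:
    f=bot.grab_frame(n)
    if n=='top': print('cam',np.round(-np.array(f['R']).T@f['t'],3))
    hsv=cv2.cvtColor(f['img'],cv2.COLOR_RGB2HSV)
    for q,z in [('big_tray',.016),('small_tray',.016),('big_mat',.004),('small_mat',.004),('big_shut_knob',.008),('small_shut_knob',.008),('big_open_knob',.008),('small_open_knob',.008)]:
        r=bot.trace(q,f)
        if not r: print(n,q,'none');continue
        m=r[0]['region'];v,u=np.nonzero(m);P=plane(f,np.c_[u,v],z)
        if 'knob' in q:
            h=hsv[v,u].astype(int);dark=h[:,2]<55
            knobcol=(h[:,1]>90)&(h[:,2]>60)
            D=P[dark];M=P[~knobcol]
            w,V=np.linalg.eigh(np.cov(M.T));a=V[:,1]
            mid=M.mean(0)
            print(n,q,round(r[0]['conf'],2),len(P),'pca',round(np.degrees(np.arctan2(a[1],a[0])),1),'handle->rest',np.round(np.degrees(np.arctan2(*(M[~dark[~knobcol]].mean(0)-D.mean(0))[::-1])),1),len(D),'mid',np.round(P.mean(0),3))
        (c,s,a)=cv2.minAreaRect((P*1000).astype(np.float32))
        if s[0]<s[1]: a+=90
        print(n,q,round(r[0]['conf'],2),'rect c',np.round(c,1),'size',np.round(s,1),'yaw',round((a+90)%180-90,1))
E
```

```text
cam [0.229 0.007 1.284]
top big_tray 0.86 rect c [658.2   8.5] size [171.5  75.4] yaw 6.3
top small_tray 0.67 rect c [635.1 205. ] size [ 60.4 118.8] yaw -5.9
top big_mat 0.88 rect c [ 533.  -412.7] size [169.  109.1] yaw 22.7
top small_mat 0.57 rect c [ 628.6 -194.6] size [110.1  77.6] yaw 24.9
top big_shut_knob 0.69 369 pca -155.2 handle->rest 26.6 123 mid [0.449 0.166]
top big_shut_knob 0.69 rect c [451.1 169.3] size [133.4  30.6] yaw 25.8
top small_shut_knob 0.43 138 pca 139.1 handle->rest -43.0 44 mid [ 0.353 -0.301]
top small_shut_knob 0.43 rect c [ 354.8 -303.1] size [21.2 74.2] yaw -48.1
top big_open_knob 0.54 336 pca 145.1 handle->rest 135.3 114 mid [ 0.44  -0.176]
top big_open_knob 0.54 rect c [ 435.2 -169.8] size [ 61.2 127.1] yaw -38.6
top small_open_knob 0.76 68 pca -157.5 handle->rest 22.3 22 mid [0.362 0.301]
top small_open_knob 0.76 rect c [363.9 301.4] size [33.4 69. ] yaw -0.9
side big_tray 0.89 rect c [657.8  -0.8] size [173.9  92.4] yaw 6.1
side small_tray 0.74 rect c [634.5 191. ] size [ 77.4 114.6] yaw -6.4
side big_mat 0.8 rect c [ 532.8 -415.2] size [166.3 110.4] yaw 22.6
side small_mat 0.87 rect c [ 629.9 -198.1] size [108.8  75.9] yaw 25.1
side big_shut_knob 0.76 457 pca -153.5 handle->rest 20.3 240 mid [0.452 0.165]
side big_shut_knob 0.76 rect c [449.  174.1] size [135.8  62.3] yaw 28.5
side small_shut_knob 0.85 492 pca 138.5 handle->rest -31.2 186 mid [ 0.357 -0.302]
side small_shut_knob 0.85 rect c [ 360.4 -301.1] size [39.1 82.7] yaw -47.5
side big_open_knob 0.87 656 pca 148.4 handle->rest 146.7 347 mid [ 0.437 -0.177]
side big_open_knob 0.87 rect c [ 434.2 -174.6] size [ 60.  124.8] yaw -36.6
side small_open_knob 0.66 251 pca -179.6 handle->rest -142.5 125 mid [0.364 0.304]
side small_open_knob 0.66 rect c [363.5 313.2] size [80.1 67.2] yaw 84.9
```

```bash
python3 -c "
from h import *
go(.40,.30,.20,127)"
```

```text
t 2.0 pos [0.2048 0.5905 0.3039] yaw 160.9 shift [-279.6 -210.5  103.9] wz 0.591 grip 0.0853 q7 -0.11
```

```bash
python3 -m jog '[[[-25,-21,7,0,0,0,1],[-25,-21,7,0,0,0,1],[-25,-21,7,0,0,0,1],[-25,-21,7,0,0,0,1],[-25,-21,7,0,0,0,1]]]' && python3 -m jog '[[[-25,-21,7,0,0,0,1],[-25,-21,7,0,0,0,1],[-25,-21,7,0,0,0,1],[-25,-21,7,0,0,0,1],[-25,-21,7,0,0,0,1]]]' && python3 -m jog '[[[-25,-21,7,0,0,0.13,1],[0,0,0,0,0,0.15,1],[0,0,0,0,0,0.15,1],[0,0,0,0,0,0.15,1],[0,0,0,0,0,0.15,1]]]'; python3 -c "
from h import *
go(.4545,.168,.20,116)"
```

```text
clock: 2.5
position: [0.289, 0.4492, 0.2688]
tool_rot: [3.141, 0.0, 2.808]
force: [1.9, 1.0, -0.5]
grip_width: 0.0852
finger_force: 0.0
clock: 3.0
position: [0.3727, 0.309, 0.2338]
tool_rot: [3.141, 0.0, 2.808]
force: [0.3, -0.2, -0.8]
grip_width: 0.0854
finger_force: 0.0
clock: 3.5
position: [0.389, 0.2821, 0.227]
tool_rot: [3.141, -0.0, 2.071]
force: [0.3, -0.9, 0.6]
grip_width: 0.0853
finger_force: 0.0
t 3.5 pos [0.389  0.2821 0.227 ] yaw 118.7 shift [-131.6    2.6   27. ] wz 0.047 grip 0.0853 q7 -0.13
```

```bash
python3 -m jog '[[[-44,1,9,0,0,0,1],[-44,1,9,0,0,0,1],[-44,1,9,0,0,0,1],[0,0,0,0,0,0,1],[0,0,0,0,0,0,1]]]' >/dev/null
cat >> h.py <<'E'
def wrist(qs,name=None):
    s=bot.observe();f=bot.grab_frame('wrist')
    T=np.eye(4);T[:3,:3]=Ro.from_euler('xyz',s['tool_rot']).as_matrix();T[:3,3]=s['position']
    C=np.linalg.inv(T@np.array(f['tool_from_camera']));f['R'],f['t']=C[:3,:3],C[:3,3]
    if name: cv2.imwrite(f'pics/{name}.png',f['img'][:,:,::-1])
    for q,z in qs:
        sp=bot.spot_point(q,f);print(q,[(np.round(d['xyz'],4).tolist(),round(d['conf'],2)) for d in sp][:2])
        r=bot.trace(q,f)
        if r:
            v,u=np.nonzero(r[0]['region']);P=plane(f,np.c_[u,v],z)*1000
            c,sz,a=cv2.minAreaRect(P.astype(np.float32));a+=90*(sz[0]<sz[1])
            print('  rect',np.round(c,1),np.round(sz,1),'yaw %.1f'%((a+90)%180-90),'uv',u.min(),u.max(),v.min(),v.max())
    return f
E
python3 -c "
from h import *
go(.4545,.168,.20,116)
wrist([('big_shut_knob',.011)],'w1')"
```

```text
t 4.0 pos [0.456  0.1673 0.1998] yaw 118.9 shift [ 1.3 -1.  -0.2] wz 0.051 grip 0.0855 q7 0.17
big_shut_knob [([0.4506, 0.1678, 0.0302], 0.87)]
  rect [456.  165.5] [136.   39.7] yaw 22.5 uv 161 334 154 209
```

View pics/w1.png

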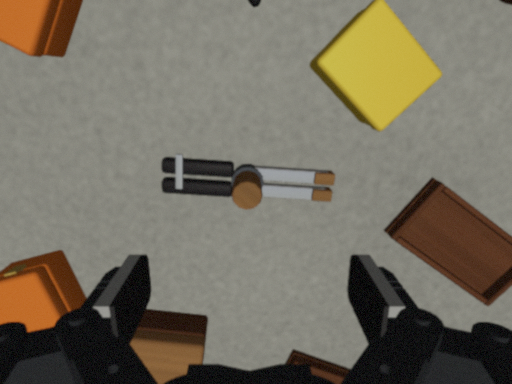

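The wrist view shows the shut clamp at (247,180), lying nearly along the finger line and tilted about 3° clockwise. Its knob top is at (247,193).

```bash
python3 -c "
from h import *
f=wrist([])
K=plane(f,[[247,193]],.045)[0];L=plane(f,[[164,177],[333,186]],.008);d=L[1]-L[0]
print(K,np.degrees(np.arctan2(d[1],d[0])),np.linalg.norm(d),L.mean(0))
go(K[0],K[1],.09,118.9)"
```

```text
[0.45321957 0.17247913] 25.941787967540648 0.13504661210355728 [0.45567318 0.17069166]
t 4.2 pos [0.4553 0.1693 0.2001] yaw 119.2 shift [  3.7  -0.3 110.1] wz 0.004 grip 0.0857 q7 0.17
```

```bash
python3 -m jog '[[[2,0,28,0,0,0,1],[0,0,28,0,0,0,1],[0,0,27,0,0,0,1],[0,0,27,0,0,0,1],[0,0,0,0,0,0,0]]]' 60 && python3 -m jog '[[[0,0,0,0,0,0,0],[0,0,0,0,0,0,0],[0,0,0,0,0,0,0],[0,0,0,0,0,0,0],[0,0,0,0,0,0,0]]]' && python3 -m jog '[[[0,0,0,0,0,0,0],[0,0,0,0,0,0,0],[0,0,-10,0,0,0,0],[0,0,-20,0,0,0,0],[0,0,-30,0,0,0,0]]]'; python3 -c "
from h import *
go(.662,.009,.18,119-19.8)"
```

```text
clock: 4.7
position: [0.4532, 0.1704, 0.0877]
tool_rot: [-3.138, -0.0, 2.079]
force: [0.3, 0.2, 0.7]
grip_width: 0.073
finger_force: 0.0
clock: 5.2
position: [0.455, 0.1702, 0.0911]
tool_rot: [3.14, -0.0, 2.078]
force: [-3.5, -0.4, 15.6]
grip_width: 0.0205
finger_force: 58.0
clock: 5.7
position: [0.4542, 0.1697, 0.1505]
tool_rot: [-3.14, -0.0, 2.078]
force: [0.2, 0.4, -0.8]
grip_width: 0.0202
finger_force: 58.9
t 5.7 pos [0.4542 0.1697 0.1505] yaw 119.0 shift [-241.4  103.6  -29.7] wz 0.346 grip 0.0202 q7 0.20
```

```bash
python3 -m jog '[[[0,0,-15,0,0,0,0],[0,0,-15,0,0,0,0],[-30,13,0,0,0,0,0],[-30,13,0,0,0,0,0],[-30,13,0,0,0,0,0]]]'>/dev/null && python3 -m jog '[[[-30,13,0,0,0,0,0],[-30,13,0,0,0,0,0],[-30,13,0,0,0,0,0],[-30,13,0,0,0,0,0],[-31,13,0,0,0,0,0]]]'  && python3 -m jog '[[[0,0,0,0,0,0.11,0],[0,0,0,0,0,0.12,0],[0,0,0,0,0,0.116,0],[0,0,0,0,0,0,0],[0,0,0,0,0,0,0]]]'; python3 -c "
from h import *
go(.662,.009,.18,119-19.8)
wrist([('big_shut_knob',.09),('big_tray',.016)],'w2')"
```

```text
clock: 6.7
position: [0.6634, 0.0089, 0.181]
tool_rot: [3.141, 0.0, 2.078]
force: [0.2, 0.0, -1.7]
grip_width: 0.02
finger_force: 59.1
clock: 7.2
position: [0.6625, 0.0099, 0.1805]
tool_rot: [3.141, 0.0, 1.736]
force: [-0.5, -0.6, -2.3]
grip_width: 0.0203
finger_force: 59.2
t 7.2 pos [0.6625 0.0099 0.1805] yaw 99.4 shift [-0.8 -0.7  0.5] wz 0.004 grip 0.0203 q7 0.26
big_shut_knob [([0.6612, 0.0089, 0.1236], 0.95)]
  rect [665.7  -6.2] [144.5  56.7] yaw 4.1 uv 110 390 209 313
big_tray [([0.6612, 0.0132, 0.0019], 0.97)]
  rect [661.9  16.6] [166.4  70. ] yaw 6.3 uv 130 369 131 229
```

View pics/w2.png

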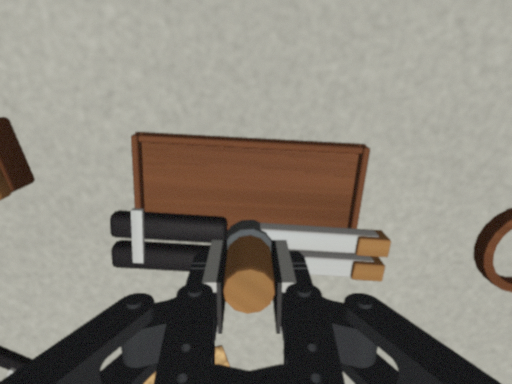

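The shut clamp hangs at (250,245) with its axis tilted like the tray edge at (137,133)-(367,148). The clamp and tray are aligned, so I'll lower it.

```bash
python3 -m jog '[[[0,0,28,0,0,0,0],[0,0,28,0,0,0,0],[0,0,18,0,0,0,0],[0,0,9,0,0,0,0],[0,0,0,0,0,0,0]]]' && python3 -m jog '[[[0,0,0,0,0,0,0.5],[0,0,0,0,0,0,0.6],[0,0,0,0,0,0,0.6],[0,0,0,0,0,0,0.6],[0,0,0,0,0,0,0.7]]]' && python3 -m jog '[[[0,0,-20,0,0,0,0.8],[0,0,-30,0,0,0,1],[0,0,-30,0,0,0,1],[0,0,-30,0,0,0,1],[0,0,0,0,0,0,1]]]'; python3 -c "
from h import *
wrist([('big_shut_knob',.016),('big_tray',.016)],'w3')
go(.355,-.302,.20,99)"
```

```text
clock: 7.95
position: [0.6626, 0.0096, 0.0965]
tool_rot: [-3.141, 0.0, 1.732]
force: [-1.1, -0.4, -0.9]
grip_width: 0.0202
finger_force: 61.3
clock: 8.45
position: [0.6627, 0.0098, 0.0971]
tool_rot: [3.141, 0.0, 1.732]
force: [0.3, 0.6, -0.0]
grip_width: 0.0598
finger_force: 0.0
clock: 8.95
position: [0.6641, 0.0096, 0.2111]
tool_rot: [3.136, 0.0, 1.732]
force: [0.5, -0.7, 0.2]
grip_width: 0.085
finger_force: 0.0
big_shut_knob [([0.6603, 0.0102, 0.038], 0.97)]
  rect [663.9   5.3] [135.5  39.2] yaw 2.6 uv 162 330 156 209
big_tray [([0.6647, 0.0124, 0.0032], 0.86)]
  rect [662.5  11.7] [165.1  79.3] yaw 6.3 uv 140 352 125 227
t 9.2 pos [0.6622 0.0098 0.2059] yaw 99.2 shift [-258.5 -353.2    6.4] wz 0.004 grip 0.0853 q7 0.25
```

View pics/w3.png

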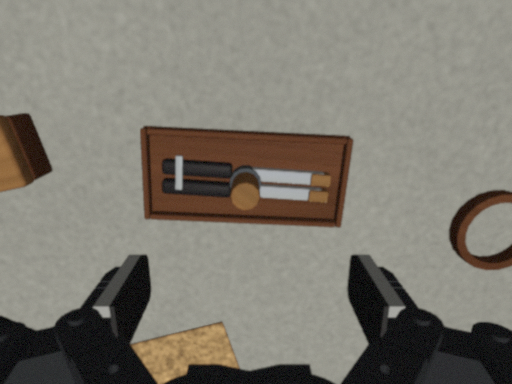

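Clamp one lies flat and centred in the big tray, with its knob at (246,190) and the tray spanning 143-352 px. Next is the small shut clamp.

```bash
python3 -m jog '[[[-21.5,-29.4,0,0,0,0,1],[-21.5,-29.4,0,0,0,0,1],[-21.5,-29.4,0,0,0,0,1],[-21.5,-29.4,0,0,0,0,1],[-21.5,-29.4,0,0,0,0,1]]]'>/dev/null && python3 -m jog '[[[-21.5,-29.4,0,0,0,0,1],[-21.5,-29.4,0,0,0,0,1],[-21.5,-29.4,0,0,0,0,1],[-21.5,-29.4,0,0,0,0,1],[-21.5,-29.4,0,0,0,0,1]]]' >/dev/null && python3 -m jog '[[[-21.5,-29.4,0,0,0,0,1],[-21.5,-29.4,0,0,0,0,1],[0,0,0,0,0,0.145,1],[0,0,0,0,0,0.145,1],[0,0,0,0,0,0.145,1]]]' >/dev/null && python3 -m jog '[[[0,0,0,0,0,0.145,1],[0,0,0,0,0,0.145,1],[0,0,0,0,0,0.145,1],[0,0,0,0,0,0.02,1],[0,0,0,0,0,0,1]]]' ; python3 -c "
from h import *
wrist([('small_shut_knob',.011)],'w4')
go(.355,-.302,.20,48)"
```

```text
clock: 11.2
position: [0.3556, -0.3013, 0.2065]
tool_rot: [-3.141, 0.001, 0.845]
force: [0.3, 0.2, 0.2]
grip_width: 0.0853
finger_force: 0.0
small_shut_knob [([0.3557, -0.3, 0.0333], 0.6)]
  rect [ 354.6 -305.1] [38.  83.8] yaw -32.5 uv 198 301 164 209
t 11.3 pos [ 0.3556 -0.3015  0.2068] yaw 48.4 shift [-0.8 -0.1  6.8] wz 0.007 grip 0.0851 q7 0.25
```

View pics/w4.png

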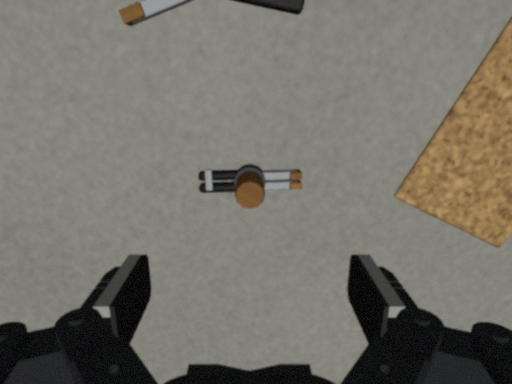

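The small shut clamp lies level from (199,181) to (302,180), with its knob top at (250,192).

```bash
python3 -c "
from h import *
f=wrist([])
K=plane(f,[[250,192]],.045)[0];L=plane(f,[[199,181.5],[302,180]],.008);d=L[1]-L[0]
print(K,np.degrees(np.arctan2(d[1],d[0])),np.linalg.norm(d),L.mean(0))
go(K[0],K[1],.094,48.4)"
```

```text
[ 0.35876183 -0.29994253] -40.77835678428553 0.08428444117513917 [ 0.35741587 -0.30225482]
t 11.4 pos [ 0.3556 -0.3015  0.2069] yaw 48.3 shift [  3.2   1.3 112.9] wz -0.001 grip 0.0855 q7 0.25
```

```bash
python3 -m jog '[[[2,1,29,0,0,0,1],[0,0,28,0,0,0,1],[0,0,28,0,0,0,1],[0,0,27,0,0,0,1],[0,0,0,0,0,0,0]]]' 60 && python3 -m jog '[[[0,0,0,0,0,0,0],[0,0,0,0,0,0,0],[0,0,0,0,0,0,0],[0,0,0,0,0,0,0],[0,0,0,0,0,0,0]]]' && python3 -m jog '[[[0,0,0,0,0,0,0],[0,0,-10,0,0,0,0],[0,0,-25,0,0,0,0],[0,0,-30,0,0,0,0],[0,0,-30,0,0,0,0]]]' && python3 -m jog '[[[0,0,0,0,0,-0.12,0],[0,0,0,0,0,-0.12,0],[0,0,0,0,0,-0.12,0],[0,0,0,0,0,-0.12,0],[0,0,0,0,0,-0.127,0]]]'; python3 -c "
from h import *
go(.6385,.2075,.19,83.1)"
```

```text
clock: 11.9
position: [0.3567, -0.3001, 0.0928]
tool_rot: [-3.138, 0.0, 0.842]
force: [-0.3, -0.0, 0.5]
grip_width: 0.0734
finger_force: 0.0
clock: 12.4
position: [0.3582, -0.3008, 0.096]
tool_rot: [3.14, -0.001, 0.842]
force: [-1.5, 1.0, 13.5]
grip_width: 0.0199
finger_force: 58.1
clock: 12.9
position: [0.3575, -0.3005, 0.1917]
tool_rot: [-3.141, -0.0, 0.842]
force: [0.1, 0.7, -0.4]
grip_width: 0.02
finger_force: 58.9
clock: 13.4
position: [0.3577, -0.3006, 0.1908]
tool_rot: [3.141, 0.0, 1.454]
force: [0.2, 0.1, -1.7]
grip_width: 0.0199
finger_force: 58.9
t 13.4 pos [ 0.3577 -0.3006  0.1908] yaw 83.3 shift [537.4 219.6   0.6] wz 0.003 grip 0.0199 q7 0.73
```

```bash
python3 -m jog '[[[35.8,14.6,0,0,0,0,0],[35.8,14.6,0,0,0,0,0],[35.8,14.6,0,0,0,0,0],[35.8,14.6,0,0,0,0,0],[35.8,14.6,0,0,0,0,0]]]'>/dev/null && python3 -m jog '[[[35.8,14.6,0,0,0,0,0],[35.8,14.6,0,0,0,0,0],[35.8,14.6,0,0,0,0,0],[35.8,14.6,0,0,0,0,0],[35.8,14.6,0,0,0,0,0]]]'>/dev/null && python3 -m jog '[[[35.8,14.6,0,0,0,0,0],[35.8,14.6,0,0,0,0,0],[35.8,14.6,0,0,0,0,0],[35.8,14.6,0,0,0,0,0],[35.8,14.6,0,0,0,0,0]]]'>/dev/null && python3 -m jog '[[[0,0,0,0,0,0,0],[0,0,0,0,0,0,0]]]'; python3 -c "
from h import *
wrist([('small_shut_knob',.10),('small_tray',.016)],'w5')
go(.6385,.2075,.19,83.1)"
```

```text
clock: 15.1
position: [0.6403, 0.2063, 0.1903]
tool_rot: [3.141, 0.001, 1.45]
force: [-0.1, -1.3, -1.0]
grip_width: 0.0199
finger_force: 59.0
small_shut_knob [([0.6397, 0.2057, 0.129], 0.57)]
  rect [640.4 192. ] [86.9 53.4] yaw 2.5 uv 165 331 218 308
small_tray [([0.6395, 0.2041, -0.0006], 0.62)]
  rect [638.5 208.7] [ 61.2 113.7] yaw -6.8 uv 167 323 147 225
t 15.3 pos [0.6404 0.2048 0.1904] yaw 82.9 shift [ 2.5 -2.2  0.4] wz -0.003 grip 0.0194 q7 -0.25
```

View pics/w5.png

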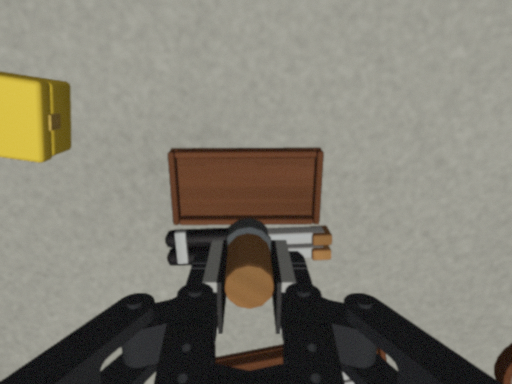

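The small clamp hangs level at (249,245), parallel to the tray edge at (170,149)-(321,149). I'll lower it.

```bash
python3 -m jog '[[[2,-1,28,0,0,0,0],[0,0,28,0,0,0,0],[0,0,22,0,0,0,0],[0,0,11,0,0,0,0],[0,0,0,0,0,0,0]]]' && python3 -m jog '[[[0,0,0,0,0,0,0.5],[0,0,0,0,0,0,0.6],[0,0,0,0,0,0,0.6],[0,0,0,0,0,0,0.6],[0,0,0,0,0,0,0.7]]]' && python3 -m jog '[[[0,0,-20,0,0,0,0.8],[0,0,-30,0,0,0,1],[0,0,-30,0,0,0,1],[0,0,-30,0,0,0,1],[0,0,0,0,0,0,1]]]'; python3 -c "
from h import *
f=wrist([('small_shut_knob',.016),('small_tray',.016)],'w6')
go(.434,-.173,.20,83)"
```

```text
clock: 15.85
position: [0.6396, 0.2073, 0.1005]
tool_rot: [-3.141, 0.0, 1.448]
force: [-0.7, -0.9, -2.1]
grip_width: 0.0201
finger_force: 62.6
clock: 16.35
position: [0.6398, 0.2078, 0.1011]
tool_rot: [3.141, -0.0, 1.449]
force: [0.3, 0.2, -0.5]
grip_width: 0.0597
finger_force: 0.0
clock: 16.85
position: [0.6413, 0.208, 0.2151]
tool_rot: [3.137, -0.003, 1.449]
force: [0.3, -0.5, 0.5]
grip_width: 0.0854
finger_force: 0.0
small_shut_knob [([0.6373, 0.2085, 0.0398], 0.78)]
  rect [639.4 200.5] [38.3 83.6] yaw -4.6 uv 194 296 168 212
small_tray [([0.6373, 0.2028, 0.0001], 0.8)]
  rect [638.9 208.3] [ 60.3 113.7] yaw -6.5 uv 172 314 145 216
t 17.1 pos [0.6393 0.2078 0.2099] yaw 83.0 shift [-402.9 -157.5   10.4] wz 0.000 grip 0.0855 q7 -0.26
```

View pics/w6.png

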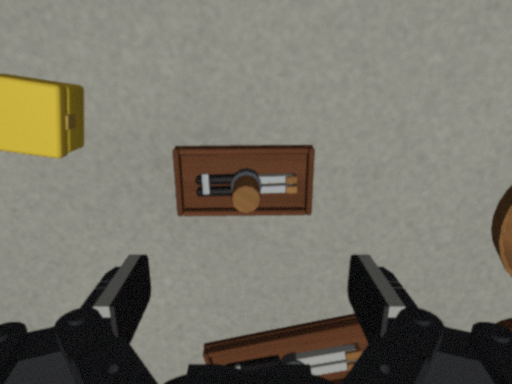

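Clamp two lies flat in the small tray, with its knob at (246,190) and the tray spanning 176-313 px. Next is the big open clamp.

```bash
python3 -m jog '[[[-33.6,-13.1,0,0,0,0,1],[-33.6,-13.1,0,0,0,0,1],[-33.6,-13.1,0,0,0,0,1],[-33.6,-13.1,0,0,0,0,1],[-33.6,-13.1,0,0,0,0,1]]]'>/dev/null && python3 -m jog '[[[-33.6,-13.1,0,0,0,0,1],[-33.6,-13.1,0,0,0,0,1],[-33.6,-13.1,0,0,0,0,1],[-33.6,-13.1,0,0,0,0,1],[-33.6,-13.1,0,0,0,0,1]]]'>/dev/null && python3 -m jog '[[[-33.6,-13.1,0,0,0,0,1],[-33.6,-13.1,0,0,0,0,1],[0,0,0,0,0,0.13,1],[0,0,0,0,0,0.13,1],[0,0,0,0,0,0.13,1]]]'>/dev/null && python3 -m jog '[[[0,0,0,0,0,0.116,1],[0,0,0,0,0,0,1],[0,0,0,0,0,0,1]]]'; python3 -c "
from h import *
f=wrist([('big_open_knob',.008)],'w7')
go(.434,-.173,.20,54)"
```

```text
clock: 18.9
position: [0.4345, -0.1731, 0.2105]
tool_rot: [-3.141, 0.001, 0.947]
force: [-0.4, -0.4, -0.2]
grip_width: 0.0853
finger_force: 0.0
big_open_knob [([0.4345, -0.1692, 0.0346], 0.82)]
  rect [ 434.2 -171.3] [ 63.  129.3] yaw -36.9 uv 167 327 141 215
t 19.1 pos [ 0.4346 -0.1733  0.2108] yaw 54.1 shift [-0.1 -0.7 10.8] wz 0.002 grip 0.0857 q7 0.02
```

View pics/w7.png

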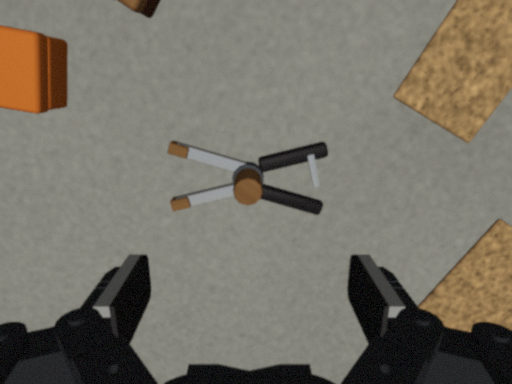

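The open clamp shows jaw tips at (170,148) and (173,204), handle ends at (325,150) and (320,208), and its knob top at (248,190).

```bash
python3 -c "
from h import *
f=wrist([])
K=plane(f,[[248,190]],.045)[0];E=plane(f,[[170,148],[173,204],[325,150],[320,208]],.008);d=(E[2]+E[3]-E[0]-E[1])/2
print(K,np.degrees(np.arctan2(d[1],d[0])),np.linalg.norm(d),E.mean(0))
go(K[0],K[1],.094,54.1)"
```

```text
[ 0.43655104 -0.17051654] -37.10105996629546 0.12497150176477732 [ 0.43480114 -0.1715588 ]
t 19.1 pos [ 0.4346 -0.1733  0.2108] yaw 54.1 shift [  3.4  -0.  116.8] wz 0.000 grip 0.0855 q7 0.02
```

```bash
python3 -m jog '[[[2.5,0,30,0,0,0,1],[0,0,30,0,0,0,1],[0,0,30,0,0,0,1],[0,0,26,0,0,0,1],[0,0,0,0,0,0,0]]]' 60 && python3 -m jog '[[[0,0,0,0,0,0,0],[0,0,0,0,0,0,0],[0,0,0,0,0,0,0],[0,0,0,0,0,0,0],[0,0,0,0,0,0,0]]]' && python3 -m jog '[[[0,0,0,0,0,0,0],[0,0,-10,0,0,0,0],[0,0,-25,0,0,0,0],[0,0,-30,0,0,0,0],[0,0,-30,0,0,0,0]]]' >/dev/null && python3 -m jog '[[[0,0,0,0,0,-0.14,0],[0,0,0,0,0,-0.14,0],[0,0,0,0,0,-0.14,0],[0,0,0,0,0,-0.14,0],[0,0,0,0,0,-0.14,0]]]' >/dev/null && python3 -m jog '[[[0,0,0,0,0,-0.14,0],[0,0,0,0,0,-0.14,0],[0,0,0,0,0,-0.062,0],[0,0,0,0,0,0,0]]]'; python3 -c "
from h import *
go(.534,-.414,.19,113.8)"
```

```text
clock: 19.6
position: [0.4349, -0.1711, 0.0928]
tool_rot: [-3.138, 0.001, 0.943]
force: [1.2, -0.2, 0.4]
grip_width: 0.0728
finger_force: 0.0
clock: 20.1
position: [0.4366, -0.1712, 0.0961]
tool_rot: [3.14, -0.001, 0.943]
force: [-3.5, 1.2, 19.2]
grip_width: 0.0199
finger_force: 58.0
clock: 21.5
position: [0.436, -0.1714, 0.1907]
tool_rot: [3.141, 0.001, 1.986]
force: [-0.2, 0.6, -2.5]
grip_width: 0.0199
finger_force: 59.1
t 21.5 pos [ 0.436  -0.1714  0.1907] yaw 113.8 shift [-261.5   -8.1    0.8] wz -0.001 grip 0.0199 q7 0.84
```

```bash
python3 -m jog '[[[-37.3,-1.2,0,0,0,0,0],[-37.3,-1.2,0,0,0,0,0],[-37.3,-1.2,0,0,0,0,0],[-37.3,-1.2,0,0,0,0,0],[-37.3,-1.2,0,0,0,0,0]]]'>/dev/null && python3 -m jog '[[[-37.3,-1.2,0,0,0,0,0],[-37.3,-1.2,0,0,0,0,0],[0,0,0,0,0,0,0],[0,0,0,0,0,0,0]]]'; python3 -c "
from h import *
f=wrist([('big_mat',.004)],'w8')
go(.534,-.414,.19,113.8)"
```

```text
clock: 22.4
position: [0.5331, -0.4138, 0.1897]
tool_rot: [-3.141, -0.0, 1.982]
force: [-0.8, 0.4, -1.9]
grip_width: 0.0197
finger_force: 59.1
big_mat [([0.5327, -0.4116, 0.0017], 0.74)]
  rect [ 534.7 -412. ] [165.5 110.7] yaw 22.4 uv 140 365 110 248
t 22.6 pos [ 0.5335 -0.4125  0.1901] yaw 113.7 shift [-1.6 -0.1  0.1] wz -0.001 grip 0.0200 q7 1.13
```

View pics/w8.png

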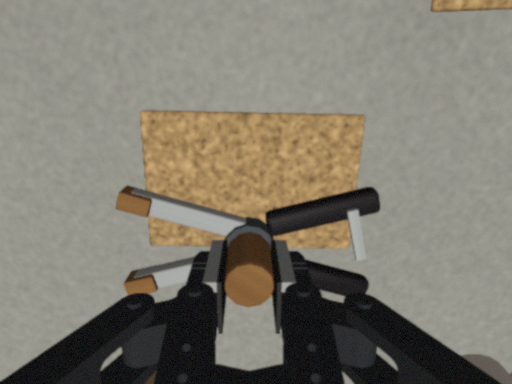

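The open clamp hangs at (249,240) over the big mat (140-365, 110-248 px), with its axis parallel to the mat edge. I'll lower it.

```bash
python3 -m jog '[[[-0.5,0,28,0,0,0,0],[0,0,28,0,0,0,0],[0,0,22,0,0,0,0],[0,0,12,0,0,0,0],[0,0,0,0,0,0,0]]]' && python3 -m jog '[[[0,0,0,0,0,0,0.5],[0,0,0,0,0,0,0.6],[0,0,0,0,0,0,0.6],[0,0,0,0,0,0,0.6],[0,0,0,0,0,0,0.7]]]' && python3 -m jog '[[[0,0,-20,0,0,0,0.8],[0,0,-30,0,0,0,1],[0,0,-30,0,0,0,1],[0,0,-30,0,0,0,1],[0,0,0,0,0,0,1]]]'; python3 -c "
from h import *
f=wrist([('big_open_knob',.012),('big_mat',.004)],'w9')
go(.362,.301,.21,113.8)"
```

```text
clock: 23.05
position: [0.5338, -0.4133, 0.0994]
tool_rot: [-3.141, -0.001, 1.985]
force: [-0.4, 0.8, -2.5]
grip_width: 0.0195
finger_force: 64.3
clock: 23.55
position: [0.5337, -0.4142, 0.1001]
tool_rot: [3.141, 0.0, 1.985]
force: [0.4, -0.5, -0.2]
grip_width: 0.0595
finger_force: 0.0
clock: 24.05
position: [0.5348, -0.4152, 0.2142]
tool_rot: [3.138, 0.005, 1.984]
force: [0.3, -0.2, -0.3]
grip_width: 0.0854
finger_force: 0.0
big_open_knob [([0.5312, -0.4144, 0.0357], 0.84)]
  rect [ 533.9 -414.4] [129.   62.2] yaw 21.5 uv 167 327 139 214
big_mat [([0.5336, -0.4132, -0.0002], 0.76)]
  rect [ 534.4 -412. ] [166.3 110.7] yaw 22.2 uv 145 352 102 233
t 24.3 pos [ 0.5333 -0.4138  0.2089] yaw 113.7 shift [ 7.233e+02  1.307e+02 -3.000e-01] wz -0.001 grip 0.0853 q7 1.13
```

View pics/w9.png

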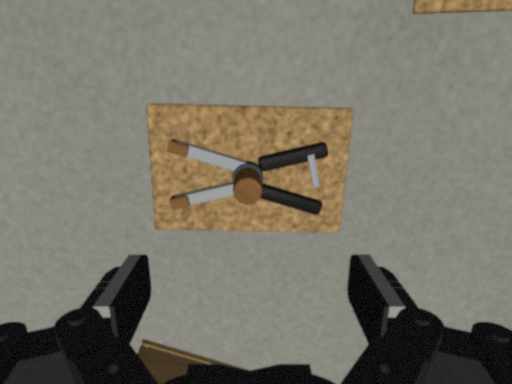

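Clamp three lies centred on the big mat: knob base (248,178), mat 150-352 px across. Next is the small open clamp.

```bash
python3 -m jog '[[[36.1,6.5,0,0,0,0,1],[36.1,6.5,0,0,0,0,1],[36.1,6.5,0,0,0,0,1],[36.1,6.5,0,0,0,0,1],[36.1,6.5,0,0,0,0,1]]]'>/dev/null && python3 -m jog '[[[36.1,6.5,0,0,0,0,1],[36.1,6.5,0,0,0,0,1],[36.1,6.5,0,0,0,0,1],[36.1,6.5,0,0,0,0,1],[36.1,6.5,0,0,0,0,1]]]'>/dev/null && python3 -m jog '[[[36.1,6.5,0,0,0,0,1],[36.1,6.5,0,0,0,0,1],[36.1,6.5,0,0,0,0,1],[36.1,6.5,0,0,0,0,1],[36.1,6.5,0,0,0,0,1]]]'>/dev/null && python3 -m jog '[[[36.1,6.5,0,0,0,0,1],[36.1,6.5,0,0,0,0,1],[36.1,6.5,0,0,0,0,1],[36.1,6.5,0,0,0,0,1],[36.1,6.5,0,0,0,0,1]]]'>/dev/null && python3 -m jog '[[[0,0,0,0,0,0,1],[0,0,0,0,0,0,1]]]'; python3 -c "
from h import *
f=wrist([('small_open_knob',.008)],'w10')
go(.362,.301,.20,113.8)"
```

```text
clock: 26.5
position: [0.3618, 0.2993, 0.2092]
tool_rot: [-3.14, 0.001, 1.986]
force: [0.3, -0.3, 0.1]
grip_width: 0.085
finger_force: 0.0
small_open_knob [([0.3678, 0.3026, 0.0314], 0.67)]
  rect [363.1 302. ] [44.4 77.3] yaw -2.1 uv 200 303 134 216
t 26.6 pos [0.3626 0.2981 0.2097] yaw 113.6 shift [2.9 0.7 9.7] wz -0.003 grip 0.0852 q7 -0.26
```

View pics/w10.png

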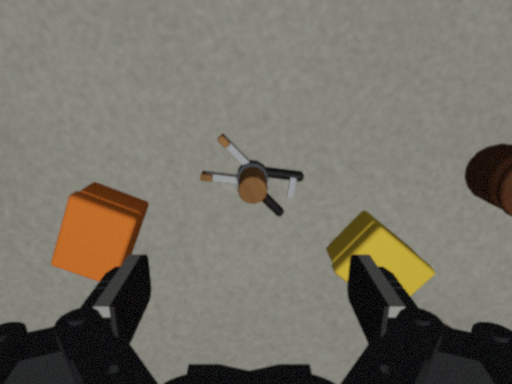

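The small open clamp shows jaw tips at (220,137) and (202,176), handle ends at (302,176) and (282,213), and its knob top at (253,191). Both boxes clear the fingers.

```bash
python3 -c "
from h import *
f=wrist([])
K=plane(f,[[253,191]],.045)[0];E=plane(f,[[220,138],[203,176],[301,176],[281,212]],.008);d=(E[2]+E[3]-E[0]-E[1])/2
a=[np.degrees(np.arctan2(*(v)[::-1])) for v in (E[2]-E[1],E[3]-E[0])]
print(K,np.degrees(np.arctan2(d[1],d[0])),np.linalg.norm(d),E.mean(0),a)
go(K[0],K[1],.094,113.8)"
```

```text
[0.36526752 0.30148013] -2.1360801341953093 0.07271746130224353 [0.36442839 0.301832  ] [np.float64(23.623222311135798), np.float64(-27.858955912814405)]
t 26.7 pos [0.3626 0.2981 0.2098] yaw 113.6 shift [  2.    3.8 115.8] wz -0.003 grip 0.0852 q7 -0.26
```

```bash
python3 -m jog '[[[2,3,30,0,0,0,1],[0,0,30,0,0,0,1],[0,0,30,0,0,0,1],[0,0,25,0,0,0,1],[0,0,0,0,0,0,0]]]' 60 && python3 -m jog '[[[0,0,0,0,0,0,0],[0,0,0,0,0,0,0],[0,0,0,0,0,0,0],[0,0,0,0,0,0,0],[0,0,0,0,0,0,0]]]' && python3 -m jog '[[[0,0,0,0,0,0,0],[0,0,-10,0,0,0,0],[0,0,-25,0,0,0,0],[0,0,-30,0,0,0,0],[0,0,-30,0,0,0,0]]]' >/dev/null && python3 -m jog '[[[0,0,0,0,0,-0.12,0],[0,0,0,0,0,-0.12,0],[0,0,0,0,0,-0.12,0],[0,0,0,0,0,-0.113,0],[0,0,0,0,0,0,0]]]'; python3 -c "
from h import *
go(.629,-.198,.19,140.7)"
```

```text
clock: 27.2
position: [0.3637, 0.3006, 0.0927]
tool_rot: [-3.138, 0.002, 1.983]
force: [0.0, 0.5, 1.6]
grip_width: 0.0731
finger_force: 0.0
clock: 27.7
position: [0.3646, 0.3026, 0.0961]
tool_rot: [3.14, -0.001, 1.985]
force: [-2.1, -1.6, 16.7]
grip_width: 0.0197
finger_force: 58.0
clock: 28.7
position: [0.3643, 0.3021, 0.1907]
tool_rot: [3.141, 0.0, 2.46]
force: [0.9, 0.2, -1.3]
grip_width: 0.0197
finger_force: 58.9
t 28.7 pos [0.3643 0.3021 0.1907] yaw 140.9 shift [-520.7 -221.4    0.6] wz 0.004 grip 0.0197 q7 0.12
```

```bash
python3 -m jog '[[[-34.7,-14.8,0,0,0,0,0],[-34.7,-14.8,0,0,0,0,0],[-34.7,-14.8,0,0,0,0,0],[-34.7,-14.8,0,0,0,0,0],[-34.7,-14.8,0,0,0,0,0]]]'>/dev/null && python3 -m jog '[[[-34.7,-14.8,0,0,0,0,0],[-34.7,-14.8,0,0,0,0,0],[-34.7,-14.8,0,0,0,0,0],[-34.7,-14.8,0,0,0,0,0],[-34.7,-14.8,0,0,0,0,0]]]'>/dev/null && python3 -m jog '[[[-34.7,-14.8,0,0,0,0,0],[-34.7,-14.8,0,0,0,0,0],[-34.7,-14.8,0,0,0,0,0],[-34.7,-14.8,0,0,0,0,0],[-34.7,-14.8,0,0,0,0,0]]]'>/dev/null && python3 -m jog '[[[0,0,0,0,0,0,0],[0,0,0,0,0,0,0]]]'; python3 -c "
from h import *
f=wrist([('small_mat',.004),('small_open_knob',.1)],'w11')
go(.629,-.198,.19,140.7)"
```

```text
clock: 30.4
position: [0.6272, -0.1992, 0.1899]
tool_rot: [-3.141, -0.0, 2.454]
force: [0.2, 0.5, -2.2]
grip_width: 0.0198
finger_force: 58.9
small_mat [([0.6241, -0.198, 0.0012], 0.9)]
  rect [ 630.  -195.6] [109.9  75.7] yaw 25.6 uv 174 336 112 248
small_open_knob [([0.6287, -0.1939, 0.1272], 0.64)]
  rect [ 630.5 -204.5] [78.7 56.9] yaw 23.7 uv 164 331 172 302
t 30.6 pos [ 0.6274 -0.1977  0.1902] yaw 140.8 shift [-1.5  0.8  0.2] wz 0.003 grip 0.0203 q7 1.14
```

View pics/w11.png

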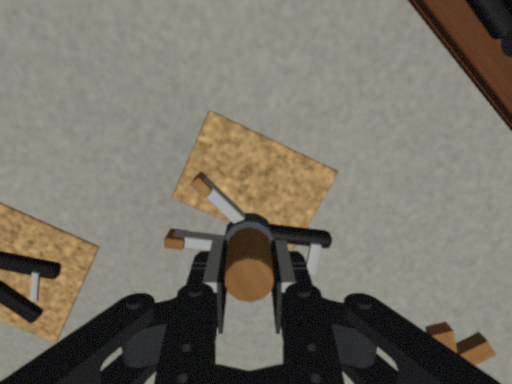

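The small open clamp hangs at (249,240) over the small mat, whose corners are at (210,112) and (336,172), with matching tilt. I'll lower it.

```bash
python3 -m jog '[[[-1,1,28,0,0,0,0],[0,0,28,0,0,0,0],[0,0,22,0,0,0,0],[0,0,12,0,0,0,0],[0,0,0,0,0,0,0]]]' && python3 -m jog '[[[0,0,0,0,0,0,0.5],[0,0,0,0,0,0,0.6],[0,0,0,0,0,0,0.6],[0,0,0,0,0,0,0.6],[0,0,0,0,0,0,0.7]]]' && python3 -m jog '[[[0,0,-20,0,0,0,0.8],[0,0,-30,0,0,0,1],[0,0,-30,0,0,0,1],[0,0,-30,0,0,0,1],[0,0,0,0,0,0,1]]]' && python3 -m jog '[[[0,0,-10,0,0,0,1],[0,0,0,0,0,0,1],[0,0,0,0,0,0,1]]]'>/dev/null; python3 -c "
from h import *
f=wrist([('small_open_knob',.012),('small_mat',.004)],'w12')
f=bot.grab_frame('side');cv2.imwrite('pics/side1.png',cv2.resize(f['img'][:,:,::-1],(800,600)))
for q in ['jar_mid','ring_box_mid']: print(q,[np.round(d['xyz'],3).tolist() for d in bot.spot_point(q,f)])
go(.629,-.1975,.2,140.7)"
```

```text
clock: 31.15
position: [0.6285, -0.198, 0.099]
tool_rot: [-3.141, -0.001, 2.458]
force: [-0.2, 0.6, -1.3]
grip_width: 0.02
finger_force: 65.8
clock: 31.65
position: [0.6289, -0.1985, 0.1002]
tool_rot: [3.141, 0.0, 2.458]
force: [-0.8, -1.2, 0.2]
grip_width: 0.0597
finger_force: 0.0
clock: 32.15
position: [0.6303, -0.1991, 0.2142]
tool_rot: [3.139, 0.005, 2.457]
force: [0.5, -0.9, 0.0]
grip_width: 0.0855
finger_force: 0.0
small_open_knob [([0.6292, -0.1936, 0.0357], 0.57)]
  rect [ 628.  -197.1] [77.3 43.6] yaw 25.3 uv 199 299 134 213
small_mat [([0.6255, -0.1976, -0.0003], 0.87)]
  rect [ 630.3 -195.9] [110.1  75.7] yaw 24.9 uv 178 326 107 233
jar_mid [[0.638, 0.205, -0.004], [0.543, 0.385, 0.033]]
ring_box_mid [[0.461, -0.001, 0.022], [0.485, 0.283, 0.019], [0.266, 0.214, 0.02], [0.35, -0.004, 0.021], [0.628, -0.196, 0.004]]
t 32.9 pos [ 0.6288 -0.1985  0.2197] yaw 140.8 shift [ 0.5  1.  19.7] wz 0.002 grip 0.0853 q7 1.14
```

View pics/w12.png

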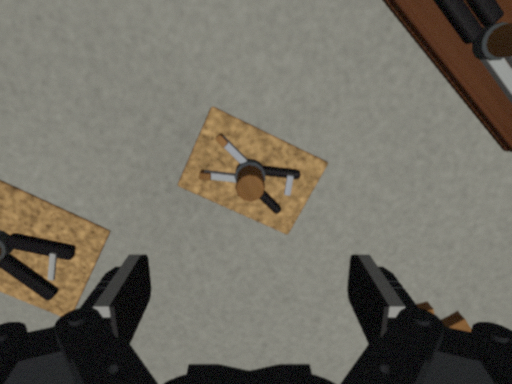

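View pics/side1.png

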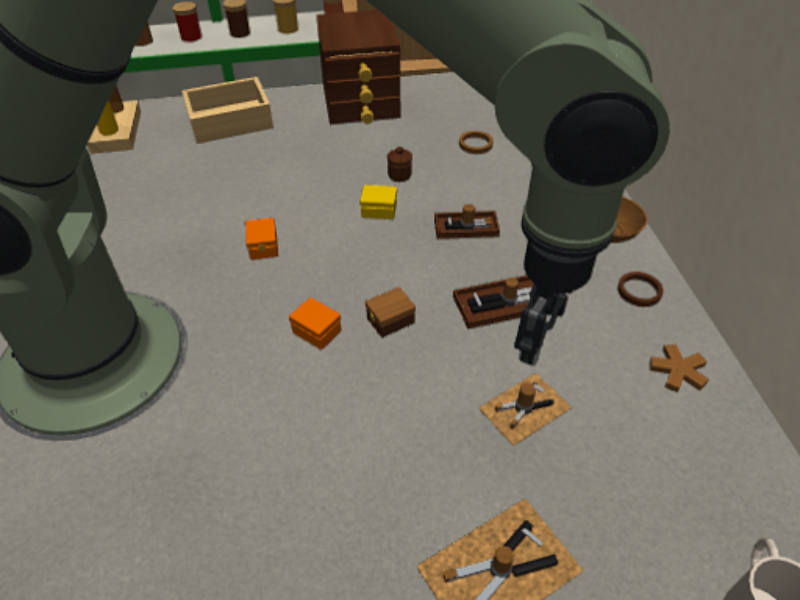

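The wrist view shows the small open clamp centred on its mat at (251,172). The side view shows all four clamps in place, with the jar at (399,164) and the ring box at (390,311) unmoved.

```bash
python3 -c "
from workcell import bot
print(bot.job_done())"
```

```text
the job is handed in; nothing more can be done
None
```

The job is handed in at about 33 s: both shut clamps lie flat in the trays of their size, both open clamps lie centred on the mats of their size, all lengthwise, and the jar and ring box stand where they were.

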